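# Walk a power supply home into its docking bay

## Task

Walk the heavy power supply forward along its docking tray, between the guide rails and right up to the two rubber stops, by pushing in turn, gently, on the black bumpers at its two rear corners. Then, with it against the stops, press first the left and then the right bumper with a steady push of about 15 to 20 N, a second each, so that it sits fully home on both sides, and let go of it. Touch it on the bumpers only, do not lift it, swing it far round or ram it against the rails or stops, and leave the other things on the bench alone.

Things in the scene. Friction and masses are not known exactly. Their poses are not given: they have to be found in the camera images.
- supply: The power supply: loose flat-bottomed white box on a grey base, 110 deep (its x) x 160 wide (its y) x 66 mm high, 0.85 to 1.25 kg; slides under 4 to 9 N, at one corner about half that. Origin: centre of its underside; x points forward (away from the robot, to the stops), y left, z up. Control face and bumpers are at its rear, near the robot. Its lowest 26 mm run between the rails.
- housing: The upper white housing of the power supply with the display, keys and vents; not to be touched. Same origin and axes as the power supply.
- bumper_left: Smooth black nylon bumper on the rear left corner (+y), 34 mm wide x 46 mm high (from 8 to 54 mm above the supply's underside), standing 14 mm out behind the control face. Same origin and axes as the power supply; its middle is at y = +62 mm.
- bumper_right: The same bumper on the rear right corner (its middle at y = -62 mm). Same origin and axes as the power supply.
- bumper_left_face (a point): Centre of the flat rear face of the left bumper, 31 mm above the supply's underside, 69 mm behind its origin.
- bumper_right_face (a point): Centre of the flat rear face of the right bumper, likewise.
- front_left (a point): Point on the leading (+x) face of the supply, 55 mm ahead of its origin and 55 mm to the left, 16 mm up: the place that meets the left stop.
- front_right (a point): The same 55 mm to the right: it meets the right stop.
- dock: Docking tray, fixed: aluminium floor plate 250 (its x) x 204 x 6 mm under the supply. Origin: centre of its underside; x points away from the robot. White rails, 22 mm high, from x = 35 to 105 mm, 166 mm apart inside (3 mm play each side), mouth flared to 190 mm over the 28 mm before. Pushed at one corner only, the supply swings until it binds in the rails and the force climbs.
- stops: The two black rubber stops on the stop bar, one on each side, 26 mm wide, practically rigid; their faces are at x = 105 mm of the docking tray. Same origin and axes as the tray.
- stop_left (a point): Centre of the face of the left stop, 105 mm ahead of the tray's origin, 55 mm to the left.
- stop_right (a point): Centre of the face of the right stop, 55 mm to the right.
- specimen_cup_1: clear specimen cup with orange lid, 58 dia x 64 mm; loose bystander, origin at the centre of its underside.
- specimen_cup_2: clear specimen cup with yellow lid, 58 dia x 64 mm; loose bystander, origin at the centre of its underside.
- petri_dish: covered round dish, 91 dia x 13 mm; loose bystander, origin at the centre of its underside.
- marker_1: black marker pen lying flat, 15 x 130 x 17 mm; loose bystander, origin at the centre of its underside.
- timer: white bench timer, 42 x 72 x 65 mm; loose bystander, origin at the centre of its underside.
- bottle_amber_2: amber reagent bottle with white cap, 46 dia x 118 mm; loose bystander, origin at the centre of its underside.

How it is judged:
On the way, in this order (a step that is already met when the one before it is completed fails the run):
1. the supply has been led in between the guide rails (its front more than 20 mm past their start) (x of supply in the frame of dock above 0 m), for 0.1 s.
2. the left bumper is pushed steadily with 12 to 24 N while the supply bears on the stops (contact force between the fingers and bumper_left between 12 and 24 N and contact force between supply and stops above 3 N), for 0.5 s.
3. the right bumper is pushed steadily with 12 to 24 N while the supply bears on the stops (contact force between the fingers and bumper_right between 12 and 24 N and contact force between supply and stops above 3 N), for 0.5 s.
At the end, for the whole second after the job is handed in: The supply stands flat on the tray, at rest, both sides of its leading face within 2 mm of the stops (x of each of front_left, front_right in the frame of dock above 0.103 m and z of supply in the frame of dock below 0.009 m and angle between supply's own z axis and vertical below 0.03 rad and linear speed of supply below 0.01 m/s); the robot touches nothing.
It fails at once if the robot pushes the supply with more than 35 N (contact force between any of the fingers, the arm and supply above 35 N).
It fails at once if the supply is rammed against the stops with more than 30 N (contact force between supply and stops above 30 N).
It fails at once if the robot touches the housing, its face or keys (more than 1 N) (contact force between any of the fingers, the arm and housing above 1 N).
It fails at once if the supply is swung more than 0.3 rad from the tray's direction, tipped (0.1 rad) or lifted (8 mm) (angle between the x axis of supply and the x axis of dock, either way round above 0.3 rad or angle between supply's own z axis and vertical above 0.1 rad or z of supply in the frame of dock above 0.014 m).
It fails at once if a bystander is moved more than 15 mm (distance of any of specimen_cup_1, specimen_cup_2, petri_dish, marker_1, timer, bottle_amber_2 from where it was at the start of the episode above 0.015 m).
It also fails if it takes over 72 s, if anything falls off the work surface, if the arm or the gripper's body presses on something with over 40 N, if the wrist force passes 120 N, or if a joint passes its speed limit or range.

## Robot

A 7-joint arm with a two-finger parallel gripper is mounted at the origin on a cart in front of the work surface, level with it; the furniture and walls round the work are solid. World frame = base frame: x ahead of the robot, y to its left, z up, the work surface at z = 0. Lengths are in m, angles in rad, forces in N, time in s.
With the tool pointing down it reaches from about 0.4 to 0.9 m from the base axis. Payload 5.5 kg.
Tool frame: the origin (TCP) lies on the centre line of the jaws, within the pads' length; the fingertips stand 22 mm ahead of it and the grasp point (between the pads) lies 3 mm ahead of it; z points along the fingers, y is the line along which they close (so a half turn about z gives the same grasp; the last joint's range is limited). The gripper opens to 92 mm and grips with 3 to 60 N. Pads are 19 mm wide; open, the fingers measure 130 mm over their backs; the gripper's body (75 mm by 190 mm) begins 47 mm behind the grasp point.
Start: joints at [-0.898, 0.501, -0.427, 1.55, 0.221, 1.138, -0.21], TCP at [0.259, 0.596, 0.249] pointing down, gripper open.
Joint ranges: [-2.88, 2.88], [-0.31, 2.03], [-1.54, 1.56], [0.2, 2.42], [-1.41, 4.55], [0.19, 2.02], [-2.57, 2.57]. Speed limits (rad/s): [2.57, 2.57, 3.14, 3.14, 3.14, 3.14, 3.14].

## Interface

Orientations are given as [roll, pitch, yaw] about the fixed x, y, z axes, in that order (R = Rz(yaw) Ry(pitch) Rx(roll)).
In Python, from workcell import r, snapshot, camera_params, nets gives the robot as it stands.
- The arm moves only by the tool play_rows, never from a script. Its argument "plan" is a list of rows, each an object of numbers: "x", "y", "z": the shift along the tool's x, y, z in m; "ax", "ay", "az": the turn, a rotation vector about the tool's x, y, z in rad. In form: [{"x": .., "y": .., "z": .., "ax": .., "ay": .., "az": ..}, ...]. A call has 1 to 8 rows; each row shifts and turns the commanded pose from where the row before left it, along the tool's axes as they then stand; what a row does not reach is not made up. A row lasts 1/10 s, in which the tool goes at most 50 mm and 8.59 degrees, less where a joint would pass 70% of its speed; a pose out of reach is approached as far as the arm can. A call with a gripper value outside its range is refused whole. "jaw" is the gripper's target within -1 to 1 (fully open at 1, half-way at 0, shut at -1), set as the call begins (left out, the last holds). The fingers move at their own pace and stop on an object; the grip force is fixed at half the most. Time passes only in rows, so rows that do not move let the fingers close. It gives the time, the measured TCP pose, the force, the opening and the grip force at its end, in the units of the state.
- r.read_state(): the state, without advancing time (a new reading comes with each control period).
- snapshot(name): name is "side" or "top" or "wrist"; returns the picture (420x560x3 uint8, red, green, blue); there is no depth.
- camera_params(name): a dict with "fov_y" (degrees; the focal length in pixels is half the picture's height over the tangent of half this angle, whatever the lens; pixels are square), "cx", "cy" (the principal point, pixels), "view" (4x4, takes a point from world to camera coordinates); the wrist camera has in their place "mount" (4x4, takes a point from camera to tool coordinates, whose origin is the TCP and whose axes are the flange's). Camera axes: x right, y down, z forward; pixel columns grow to the right and rows downward; lengths in m; the calibration is good to about 2 mm. A picture is of the moment at which its call begins: read the wrist's pose just before it. camera_params takes no time and is no camera call.
- r.finish_job(): hands the job in; it is judged then, once.
Trained networks look in the newest picture that a camera, given by its name, has taken for a name from the list of things; names that differ only in an ending like _2 or _b are one class to them, and where a whole thing is asked for, a point or a joint stands for the part that bears it (a point fixed in the world has none). Each returns a list of dicts, best first, with "conf" (0 to 1); they miss things now and then, are a little off and sometimes report something else, mostly with a low value. They report only what shows in the picture. A call takes as long as a camera call.
- nets.search_frame(camera, name): "pixel" ([column, row] in pixels, amid what is visible of it).
- nets.spot_point(camera, name): "pixel" ([column, row] in pixels: a listed point, or the origin of a listed thing).
The state is a dict: "clock": time; "joint_positions": joint angles; "joint_vel": joint speeds; "joint_torque": joint torques, N m; "tcp_pos": TCP position; "tool_rot": TCP orientation; "force": force on the tool from outside, world axes, zero at the start; "torque": the same for the moment, N m; "gripper_width": finger opening in m; "grip_force": force on a finger pad.
Only numpy, scipy, OpenCV 4.12 (cv2) and the standard library are available. Lean on these libraries where they do the work, as an engineer would, in place of code of your own. Each camera call takes 0.05 s, during which the arm holds its last target. There are 200 camera calls.

## Working session

There is one attempt and no reset: what is moved stays moved. The work goes in short steps, Python scripts to look and compute and a tool call to move; the robot and the scene stay as the last step left them, time stands still between calls to the robot, and variables do not carry over. Pictures are saved under pics/ and viewed, at most 10 in all, crops included, and the job is handed in when it is done.

Besides the shell and the picture viewer there is one more tool, called after "Emit:" as name([rows], argument=value, ...), one row to a line, values as JSON. play_rows: Moves the arm, as the interface text tells. Its arguments: {"type":"object","properties":{"plan":{"type":"array"},"jaw":{"type":"number"}},"required":["plan"]}

```bash
mkdir -p pics
cat > h.py <<'E'
import numpy as np, cv2
from workcell import r, snapshot, camera_params, nets
from scipy.spatial.transform import Rotation as R
def ray(cam,px):
    p=camera_params(cam); f=210/np.tan(np.radians(p["fov_y"])/2)
    d=np.array([(px[0]-p["cx"])/f,(px[1]-p["cy"])/f,1.])
    V=np.linalg.inv(np.array(p["view"])); return V[:3,3],V[:3,:3]@d
def onz(cam,px,z):
    o,d=ray(cam,px); return o+d*(z-o[2])/d[2]
def save(cam,n):
    cv2.imwrite(f"pics/{n}.png",snapshot(cam)[:,:,::-1])
E
python3 - <<'E'
from h import *
s=r.read_state(); print({k:np.round(v,3) for k,v in s.items()})
for c in("top","side"):
    save(c,c+"0"); p=camera_params(c); print(c,p["fov_y"],np.round(np.linalg.inv(np.array(p["view"])),3).tolist())
    for n,z in [("bumper_left_face",.037),("bumper_right_face",.037),("front_left",.022),("front_right",.022),("stop_left",.02),("stop_right",.02),("supply",.006),("dock",0),("specimen_cup_1",0),("petri_dish",0),("marker_1",0),("timer",0),("bottle_amber_2",0)]:
        for q in nets.spot_point(c,n)[:2]:
            print(n,np.round(q["pixel"]),round(q["conf"],2),np.round(onz(c,q["pixel"],z),3))
E
```

```text
{'clock': np.float64(0.0), 'joint_positions': array([-0.898,  0.502, -0.427,  1.551,  0.221,  1.138, -0.21 ]), 'joint_vel': array([-0.   ,  0.001, -0.   , -0.   ,  0.001,  0.001,  0.001]), 'joint_torque': array([-1.0000e-03, -5.6659e+01, -5.8160e+00, -2.7911e+01, -6.9000e-02,
        3.1000e-02,  0.0000e+00]), 'tcp_pos': array([0.259, 0.596, 0.248]), 'tool_rot': array([-3.14 , -0.   ,  2.732]), 'force': array([-0.353, -0.106,  0.072]), 'torque': array([-0.049, -0.037,  0.016]), 'grip_force': np.float64(0.0), 'gripper_width': np.float64(0.092)}
top 46.40105812602917 [[0.011, -0.997, 0.074, 0.499], [-1.0, -0.012, -0.014, -0.042], [0.015, -0.074, -0.997, 1.536], [0.0, 0.0, 0.0, 1.0]]
bumper_left_face [272. 247.] 0.61 [ 0.501 -0.031  0.037]
bumper_right_face [313. 254.] 0.77 [ 0.48  -0.155  0.037]
bumper_right_face [297. 220.] 0.44 [ 0.584 -0.106  0.037]
front_left [280. 213.] 0.96 [ 0.606 -0.054  0.022]
front_left [297. 230.] 0.66 [ 0.553 -0.107  0.022]
stop_left [286. 186.] 0.57 [ 0.69  -0.071  0.02 ]
stop_right [316. 188.] 0.97 [ 0.687 -0.166  0.02 ]
stop_right [283. 185.] 0.67 [ 0.69
[... 947 characters left out ...]
95 -0.159  0.022]
stop_left [315. 205.] 0.68 [ 0.697 -0.072  0.02 ]
stop_right [327. 225.] 0.75 [ 0.692 -0.161  0.02 ]
stop_right [247. 329.] 0.2 [ 0.395 -0.393  0.02 ]
supply [270. 229.] 0.75 [ 0.548 -0.105  0.006]
dock [283. 230.] 0.61 [ 0.581 -0.115 -0.   ]
dock [206. 161.] 0.35 [0.46  0.306 0.   ]
specimen_cup_1 [204. 173.] 0.74 [0.437 0.239 0.   ]
specimen_cup_1 [205. 159.] 0.55 [0.457 0.318 0.   ]
petri_dish [235. 142.] 0.68 [0.585 0.391 0.   ]
petri_dish [271. 229.] 0.51 [ 0.551 -0.101  0.   ]
marker_1 [247. 329.] 0.56 [ 0.396 -0.381  0.   ]
timer [336. 197.] 0.82 [ 0.781 -0.04   0.   ]
timer [246. 212.] 0.7 [ 0.508 -0.002  0.   ]
bottle_amber_2 [310. 357.] 0.91 [ 0.497 -0.491  0.   ]
```

Run:
```python
import cv2
a=cv2.imread("pics/top0.png");b=cv2.imread("pics/side0.png")
cv2.imwrite("pics/t1.png",cv2.resize(a[135:285,220:380],(800,750),interpolation=cv2.INTER_CUBIC)[:600*5//4][:, :][:750])
c=cv2.resize(a[150:270,225:375],(750,600),interpolation=cv2.INTER_CUBIC);cv2.imwrite("pics/t1.png",c)
c=cv2.resize(b[165:285,200:360],(800,600),interpolation=cv2.INTER_CUBIC);cv2.imwrite("pics/s1.png",c)
```

```text
(no output)
```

View pics/t1.png

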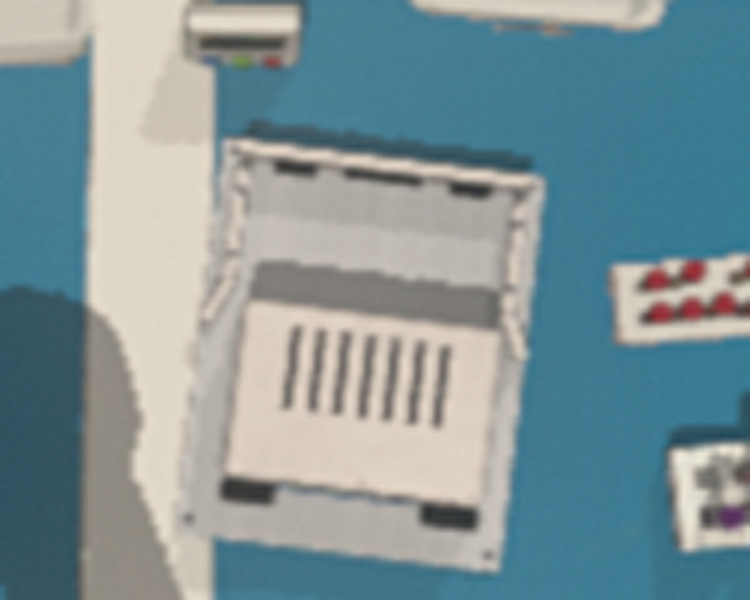

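View pics/s1.png

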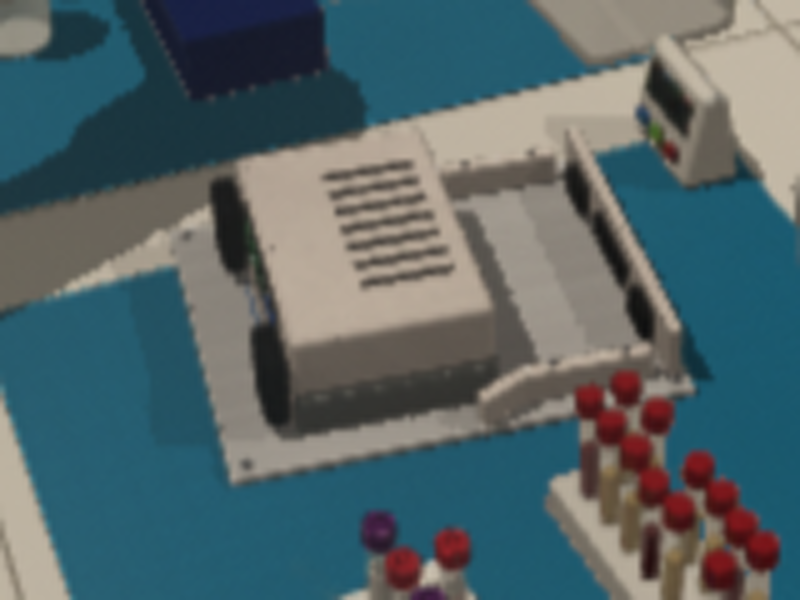

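View pics/top0.png

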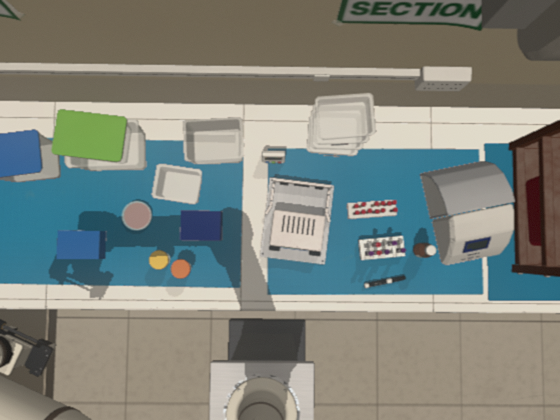

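Run:
```python
from h import *
P=lambda x,y,z:np.round(onz("top",(225+x/5,150+y/5),z),4)
S=lambda x,y,z:np.round(onz("side",(200+x/5,165+y/5),z),4)
for n,a in dict(plateRL=(180,530,.006),plateRR=(497,572,.006),stopL=(295,172,.018),stopR=(470,192,.018),barL=(228,140,.03),barR=(545,177,.03),bL=(247,490,.06),bR=(449,517,.06),hRL=(226,475,.072),hRR=(482,502,.072),hFL=(255,298,.072),hFR=(502,328,.072)).items(): print(n,P(*a))
for n,a in dict(plateRL=(172,250,.006),plateRR=(232,483,.006),plateFR=(692,390,.006),bLbot=(237,272,.014),bRbot=(275,425,.014)).items(): print("s",n,S(*a))
```

```text
plateRL [0.4732 0.0032 0.006 ]
plateRR [ 0.4493 -0.1942  0.006 ]
stopL [ 0.6966 -0.0657  0.018 ]
stopR [ 0.6854 -0.1751  0.018 ]
barL [ 0.7145 -0.0238  0.03  ]
barR [ 0.6939 -0.2205  0.03  ]
bL [ 0.4985 -0.0383  0.06  ]
bR [ 0.4836 -0.1598  0.06  ]
hRL [ 0.5072 -0.0257  0.072 ]
hRR [ 0.4928 -0.1785  0.072 ]
hFL [ 0.6132 -0.0417  0.072 ]
hFR [ 0.597 -0.19   0.072]
s plateRL [ 0.4721 -0.0112  0.006 ]
s plateRR [ 0.4519 -0.1966  0.006 ]
s plateFR [ 0.6963 -0.2237  0.006 ]
s bLbot [ 0.499  -0.0524  0.014 ]
s bRbot [ 0.4825 -0.1736  0.014 ]
```

```bash
cat >> h.py <<'E'
DP=np.array([.586,-.109]); DY=-.11
def to(pos,yaw):
    "shift in the current tool axes to a world pos, and the az still needed"
    s=r.read_state(); M=R.from_euler("xyz",s["tool_rot"])
    T=R.from_euler("xyz",[np.pi,0,yaw])
    print("t",round(float(s["clock"]),2),"tcp",np.round(s["tcp_pos"],4),"rot",np.round(s["tool_rot"],3),"F",np.round(s["force"],1))
    print("shift",np.round(M.inv().apply(np.array(pos)-s["tcp_pos"]),4),"turn",np.round((M.inv()*T).as_rotvec(),3))
def dockpt(x,y,z):
    c,s_=np.cos(DY),np.sin(DY); return [DP[0]+c*x-s_*y,DP[1]+s_*x+c*y,z]
E
python3 -c "
from h import *
print(np.round(camera_params('wrist')['mount'],3))"
```

```text
[[ 0.001 -0.961 -0.276  0.073]
 [ 1.     0.001 -0.    -0.001]
 [ 0.    -0.276  0.961 -0.136]
 [ 0.     0.     0.     1.   ]]
```

Emit:
play_rows([
  {"x": -0.037,"y": -0.028},
  {"x": -0.037,"y": -0.028},
  {"x": -0.037,"y": -0.028},
  {"x": -0.037,"y": -0.028},
  {"x": -0.037,"y": -0.028},
  {"x": -0.037,"y": -0.028},
  {"x": -0.037,"y": -0.028},
  {"x": -0.037,"y": -0.028},
], jaw=1)

```text
invalid input
```

Emit:
play_rows([
  {"x": -0.037,"y": -0.028,"z": 0,"ax": 0,"ay": 0,"az": 0},
  {"x": -0.037,"y": -0.028,"z": 0,"ax": 0,"ay": 0,"az": 0},
  {"x": -0.037,"y": -0.028,"z": 0,"ax": 0,"ay": 0,"az": 0},
  {"x": -0.037,"y": -0.028,"z": 0,"ax": 0,"ay": 0,"az": 0},
  {"x": -0.037,"y": -0.028,"z": 0,"ax": 0,"ay": 0,"az": 0},
  {"x": -0.037,"y": -0.028,"z": 0,"ax": 0,"ay": 0,"az": 0},
  {"x": -0.037,"y": -0.028,"z": 0,"ax": 0,"ay": 0,"az": 0},
  {"x": -0.037,"y": -0.028,"z": 0,"ax": 0,"ay": 0,"az": 0},
], jaw=1)

```text
clock: 2.2
tcp_pos: [0.442, 0.2711, 0.2491]
tool_rot: [3.141, 0.001, 2.732]
force: [0.9, 0.9, 0.1]
gripper_width: 0.0918
grip_force: 0.0
```

```bash
python3 -c "
from h import *
to(dockpt(-.16,-.002,.2),3.03); print(np.round(r.read_state()['joint_positions'],2))"
```

```text
t 2.2 tcp [0.442  0.2711 0.2491] rot [3.141e+00 1.000e-03 2.732e+00] F [0.9 0.9 0.1]
shift [-0.1312 -0.3405  0.0489] turn [ 0.001  0.001 -0.298]
[-0.32  0.25 -0.32  1.88  0.09  1.02  0.47]
```

Emit:
play_rows([
  {"x": -0.0164,"y": -0.0426,"z": 0.006,"ax": 0,"ay": 0,"az": 0},
  {"x": -0.0164,"y": -0.0426,"z": 0.006,"ax": 0,"ay": 0,"az": 0},
  {"x": -0.0164,"y": -0.0426,"z": 0.006,"ax": 0,"ay": 0,"az": 0},
  {"x": -0.0164,"y": -0.0426,"z": 0.006,"ax": 0,"ay": 0,"az": 0},
  {"x": -0.0164,"y": -0.0426,"z": 0.006,"ax": 0,"ay": 0,"az": 0},
  {"x": -0.0164,"y": -0.0426,"z": 0.006,"ax": 0,"ay": 0,"az": 0},
  {"x": -0.0164,"y": -0.0426,"z": 0.006,"ax": 0,"ay": 0,"az": 0},
  {"x": -0.0164,"y": -0.0426,"z": 0.006,"ax": 0,"ay": 0,"az": 0},
])

```text
clock: 3.0
tcp_pos: [0.4257, -0.0938, 0.201]
tool_rot: [3.141, 0.001, 2.732]
force: [1.5, 0.0, 0.0]
gripper_width: 0.0917
grip_force: 0.0
```

Emit:
play_rows([
  {"x": 0,"y": 0,"z": 0,"ax": 0,"ay": 0,"az": -0.1},
  {"x": 0,"y": 0,"z": 0,"ax": 0,"ay": 0,"az": -0.1},
  {"x": 0,"y": 0,"z": 0,"ax": 0,"ay": 0,"az": -0.098},
  {"x": 0,"y": 0,"z": 0,"ax": 0,"ay": 0,"az": 0},
])

```text
clock: 3.4
tcp_pos: [0.4259, -0.0922, 0.2009]
tool_rot: [3.142, 0.0, 3.03]
force: [0.3, 0.4, -0.6]
gripper_width: 0.0919
grip_force: 0.0
```

```bash
cat >> h.py <<'E'
def wray(px):
    p=camera_params("wrist"); f=210/np.tan(np.radians(p["fov_y"])/2); s=r.read_state()
    T=np.eye(4); T[:3,:3]=R.from_euler("xyz",s["tool_rot"]).as_matrix(); T[:3,3]=s["tcp_pos"]
    V=T@np.array(p["mount"]); d=V[:3,:3]@np.array([(px[0]-p["cx"])/f,(px[1]-p["cy"])/f,1.]); return V[:3,3],d
def wz(px,z):
    o,d=wray(px); return o+d*(z-o[2])/d[2]
def todock(p):
    c,s_=np.cos(DY),np.sin(DY); q=np.array(p[:2])-DP; return np.round([c*q[0]+s_*q[1],-s_*q[0]+c*q[1]],4)
E
python3 - <<'E'
from h import *
to(dockpt(-.16,-.002,.2),3.03); print(np.round(r.read_state()['joint_positions'],2))
save("wrist","w1")
for n,z in [("bumper_left_face",.037),("bumper_right_face",.037),("stop_left",.02),("stop_right",.02),("dock",0)]:
    for q in nets.spot_point("wrist",n)[:2]:
        p=wz(q["pixel"],z); print(n,np.round(q["pixel"]),round(q["conf"],2),np.round(p,4),todock(p))
E
```

```text
t 3.4 tcp [ 0.4259 -0.0922  0.2009] rot [3.142 0.    3.03 ] F [ 0.3  0.4 -0.6]
shift [-0.001  -0.0012  0.0009] turn [0. 0. 0.]
[ 0.22  0.15 -0.08  2.12  0.02  0.87  1.6 ]
bumper_left_face [360. 269.] 0.89 [ 0.4933 -0.034   0.037 ] [-0.1004  0.0643]
bumper_right_face [217. 271.] 0.63 [ 0.4806 -0.1572  0.037 ] [-0.0995 -0.0595]
```

View pics/w1.png

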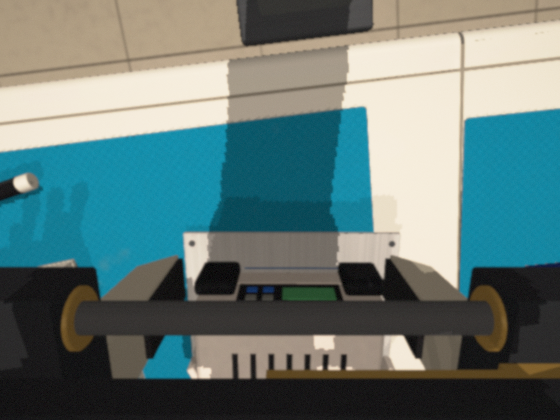

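Run:
```python
from h import *
for a in [(185,233),(399,232)]: print(todock(wz(a,.006)))
to(dockpt(-.145,.001,.05),3.03)
```

```text
[-0.1239 -0.0937]
[-0.1246  0.106 ]
t 3.7 tcp [ 0.4258 -0.0919  0.2007] rot [3.142 0.    3.029] F [-0.3 -0.5  0.2]
shift [-0.0161  0.0016  0.1507] turn [ 0.     0.    -0.001]
```

Emit:
play_rows([
  {"x": -0.004,"y": 0.001,"z": 0.037,"ax": 0,"ay": 0,"az": 0},
  {"x": -0.004,"y": 0,"z": 0.037,"ax": 0,"ay": 0,"az": 0},
  {"x": -0.004,"y": 0,"z": 0.037,"ax": 0,"ay": 0,"az": 0},
  {"x": -0.004,"y": 0,"z": 0.037,"ax": 0,"ay": 0,"az": 0},
  {"x": 0,"y": 0,"z": 0,"ax": 0,"ay": 0,"az": 0},
  {"x": 0,"y": 0,"z": 0,"ax": 0,"ay": 0,"az": 0},
])

```text
clock: 4.3
tcp_pos: [0.4411, -0.0926, 0.0526]
tool_rot: [3.141, -0.002, 3.03]
force: [-0.2, 0.9, 1.2]
gripper_width: 0.0919
grip_force: 0.0
```

Run:
```python
from h import *
to(dockpt(-.145,.002,.05),3.03); print(todock(r.read_state()["tcp_pos"]))
save("wrist","w2")
for n,z in [("bumper_left_face",.037),("bumper_right_face",.037)]:
    for q in nets.spot_point("wrist",n)[:1]:
        p=wz(q["pixel"],z); print(n,np.round(q["pixel"]),round(q["conf"],2),np.round(p,4),todock(p))
```

```text
t 4.3 tcp [ 0.4411 -0.0926  0.0526] rot [ 3.141e+00 -2.000e-03  3.030e+00] F [-0.2  0.9  1.2]
shift [-0.0008  0.0016  0.0026] turn [ 0.    -0.002 -0.   ]
[-0.1458  0.0004]
bumper_left_face [421. 369.] 0.86 [ 0.4976 -0.0332  0.037 ] [-0.0962  0.0657]
bumper_right_face [162. 369.] 0.79 [ 0.4841 -0.1583  0.037 ] [-0.0959 -0.0602]
```

View pics/w2.png

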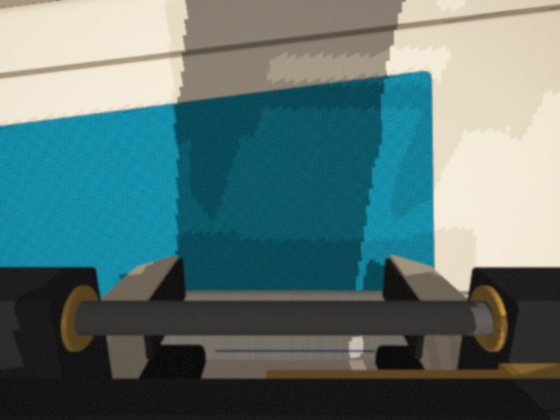

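Emit:
play_rows([
  {"x": -0.008,"y": 0.001,"z": 0.003,"ax": 0,"ay": 0,"az": -0.03},
  {"x": -0.008,"y": 0.001,"z": 0.003,"ax": 0,"ay": 0,"az": -0.03},
  {"x": -0.008,"y": 0,"z": 0,"ax": 0,"ay": 0,"az": 0},
  {"x": -0.004,"y": 0,"z": 0,"ax": 0,"ay": 0,"az": 0},
  {"x": 0,"y": 0,"z": 0,"ax": 0,"ay": 0,"az": 0},
  {"x": 0,"y": 0,"z": 0,"ax": 0,"ay": 0,"az": 0},
])

```text
clock: 5.05
tcp_pos: [0.4698, -0.093, 0.0466]
tool_rot: [3.142, -0.0, 3.09]
force: [-0.7, 0.2, 0.6]
gripper_width: 0.0916
grip_force: 0.0
```

Emit:
play_rows([
  {"x": -0.002,"y": 0,"z": 0,"ax": 0,"ay": 0,"az": 0},
  {"x": -0.002,"y": 0,"z": 0,"ax": 0,"ay": 0,"az": 0},
  {"x": -0.002,"y": 0,"z": 0,"ax": 0,"ay": 0,"az": 0},
])

```text
clock: 5.35
tcp_pos: [0.473, -0.0936, 0.046]
tool_rot: [-3.142, -0.005, 3.088]
force: [-5.6, -0.7, 1.4]
gripper_width: 0.0922
grip_force: 2.9
```

Emit:
play_rows([
  {"x": -0.002,"y": 0,"z": 0,"ax": 0,"ay": 0,"az": 0},
  {"x": -0.002,"y": 0,"z": 0,"ax": 0,"ay": 0,"az": 0},
])

```text
clock: 5.55
tcp_pos: [0.4771, -0.0942, 0.0459]
tool_rot: [-3.141, -0.005, 3.088]
force: [-4.7, -1.6, -0.5]
gripper_width: 0.0917
grip_force: 2.3
```

Emit:
play_rows([
  {"x": -0.0015,"y": 0,"z": 0,"ax": 0,"ay": 0,"az": -0.02},
  {"x": -0.0015,"y": 0,"z": 0,"ax": 0,"ay": 0,"az": -0.02},
  {"x": -0.0015,"y": 0,"z": 0,"ax": 0,"ay": 0,"az": 0},
  {"x": -0.0015,"y": 0,"z": 0,"ax": 0,"ay": 0,"az": 0.025},
  {"x": -0.0015,"y": 0,"z": 0,"ax": 0,"ay": 0,"az": 0.025},
  {"x": -0.0015,"y": 0,"z": 0,"ax": 0,"ay": 0,"az": 0.025},
  {"x": -0.0015,"y": 0,"z": 0,"ax": 0,"ay": 0,"az": 0.025},
  {"x": -0.0015,"y": 0,"z": 0,"ax": 0,"ay": 0,"az": 0},
])

```text
clock: 6.35
tcp_pos: [0.492, -0.0935, 0.0467]
tool_rot: [3.141, -0.0, 3.03]
force: [-4.4, 2.9, 0.4]
gripper_width: 0.0918
grip_force: 2.4
```

```bash
cat >> h.py <<'E'
def look():
    s=r.read_state(); print("t",round(float(s["clock"]),2),"tcp_d",todock(s["tcp_pos"]),"z",np.round(s["tcp_pos"][2],4),"yaw_d",round(float((s["tool_rot"][2]-3.0316+9.42478)%6.28319-9.42478+6.28319),3),"F",np.round(s["force"],1),"T",np.round(s["torque"],2))
    for c in("top","side"):
        snapshot(c)
        for n,z in [("bumper_left_face",.037),("bumper_right_face",.037),("front_left",.022),("front_right",.022),("stop_left",.02),("stop_right",.02),("supply",.006)]:
            for q in nets.spot_point(c,n)[:1]: print(c,n,round(q["conf"],2),todock(onz(c,q["pixel"],z)))
E
python3 -c "
from h import *
look()"
```

```text
t 6.35 tcp_d [-0.0951  0.0051] z 0.0467 yaw_d -0.002 F [-4.4  2.9  0.4] T [0.57 0.88 0.32]
top bumper_left_face 0.57 [-0.0757  0.0702]
top bumper_right_face 0.64 [0.1118 0.06  ]
top front_left 0.96 [0.0345 0.0657]
top stop_left 0.66 [0.1002 0.0653]
top stop_right 0.76 [ 0.0998 -0.0544]
top supply 0.88 [-0.0196 -0.0001]
side bumper_left_face 0.67 [-0.082   0.0582]
side bumper_right_face 0.66 [-0.0892 -0.0672]
side front_left 0.81 [0.0406 0.0547]
side front_right 0.95 [ 0.0331 -0.0587]
side stop_left 0.76 [0.1034 0.0571]
side stop_right 0.96 [ 0.1042 -0.0673]
side supply 0.76 [-0.0207 -0.0084]
```

Emit:
play_rows([
  {"x": -0.002,"y": -0.0005,"z": 0,"ax": 0,"ay": 0,"az": -0.02},
  {"x": -0.002,"y": -0.0005,"z": 0,"ax": 0,"ay": 0,"az": -0.02},
  {"x": -0.002,"y": -0.0005,"z": 0,"ax": 0,"ay": 0,"az": -0.02},
  {"x": -0.002,"y": -0.0005,"z": 0,"ax": 0,"ay": 0,"az": -0.01},
  {"x": -0.002,"y": 0,"z": 0,"ax": 0,"ay": 0,"az": 0.02},
  {"x": -0.002,"y": 0,"z": 0,"ax": 0,"ay": 0,"az": 0.02},
  {"x": -0.002,"y": 0,"z": 0,"ax": 0,"ay": 0,"az": 0.02},
  {"x": -0.002,"y": 0,"z": 0,"ax": 0,"ay": 0,"az": 0.01},
])

```text
clock: 7.95
tcp_pos: [0.5061, -0.0967, 0.0462]
tool_rot: [3.141, -0.004, 3.031]
force: [-6.4, 3.2, 1.6]
gripper_width: 0.0916
grip_force: 3.2
```

```bash
python3 -c "
from h import *
look()"
```

```text
t 7.95 tcp_d [-0.0808  0.0035] z 0.0462 yaw_d -0.001 F [-6.4  3.2  1.6] T [0.67 1.22 0.28]
top bumper_left_face 0.77 [-0.055   0.0718]
top bumper_right_face 0.19 [0.1854 0.0992]
top front_left 0.75 [0.0444 0.0513]
top stop_left 0.67 [0.0959 0.0538]
top stop_right 0.63 [ 0.1015 -0.0476]
top supply 0.61 [-0.0069 -0.0034]
side bumper_left_face 0.77 [-0.0648  0.0687]
side bumper_right_face 0.57 [-0.0717 -0.0672]
side front_left 0.8 [0.0486 0.0641]
side front_right 0.97 [ 0.0562 -0.0532]
side stop_left 0.96 [0.1092 0.0612]
side stop_right 0.59 [ 0.1045 -0.0461]
side supply 0.67 [-0.0133 -0.0071]
```

Emit:
play_rows([
  {"x": -0.0015,"y": 0,"z": 0,"ax": 0,"ay": 0,"az": -0.02},
  {"x": -0.0015,"y": 0,"z": 0,"ax": 0,"ay": 0,"az": -0.02},
  {"x": -0.0015,"y": 0,"z": 0,"ax": 0,"ay": 0,"az": 0},
  {"x": -0.0015,"y": 0,"z": 0,"ax": 0,"ay": 0,"az": 0.02},
  {"x": -0.0015,"y": 0,"z": 0,"ax": 0,"ay": 0,"az": 0.02},
])

```text
clock: 9.25
tcp_pos: [0.5152, -0.0973, 0.0466]
tool_rot: [3.141, -0.0, 3.03]
force: [-5.2, 3.4, -0.4]
gripper_width: 0.0921
grip_force: 2.3
```

Emit:
play_rows([
  {"x": -0.0015,"y": 0,"z": 0,"ax": 0,"ay": 0,"az": -0.02},
  {"x": -0.0015,"y": 0,"z": 0,"ax": 0,"ay": 0,"az": -0.02},
  {"x": -0.0015,"y": 0,"z": 0,"ax": 0,"ay": 0,"az": 0},
  {"x": -0.0015,"y": 0,"z": 0,"ax": 0,"ay": 0,"az": 0.02},
  {"x": -0.0015,"y": 0,"z": 0,"ax": 0,"ay": 0,"az": 0.02},
])

```text
clock: 9.75
tcp_pos: [0.5227, -0.0978, 0.0467]
tool_rot: [3.141, -0.0, 3.031]
force: [-5.0, 2.8, -0.2]
gripper_width: 0.0919
grip_force: 2.3
```

```bash
python3 -c "
from h import *
look()
save('top','t3');save('side','s3')
a=cv2.imread('pics/t3.png')[150:270,225:345];b=cv2.imread('pics/s3.png')[165:265,220:360]
cv2.imwrite('pics/c3.png',np.hstack([cv2.resize(a,(400,400),interpolation=2),cv2.resize(b,(400,286),interpolation=2) if 0 else cv2.resize(b,(400,400),interpolation=2)]))
"
```

```text
t 9.75 tcp_d [-0.0641  0.0042] z 0.0467 yaw_d -0.001 F [-5.   2.8 -0.2] T [0.48 0.92 0.31]
top front_left 0.67 [0.0651 0.0566]
top stop_left 0.65 [0.1023 0.0611]
top stop_right 0.92 [ 0.1077 -0.0522]
top supply 0.71 [ 0.018  -0.0007]
side bumper_left_face 0.9 [-0.0537  0.0546]
side bumper_right_face 0.74 [ 0.1009 -0.0736]
side front_right 0.68 [ 0.0665 -0.0488]
side stop_left 0.82 [0.1066 0.0558]
side stop_right 0.85 [ 0.1095 -0.0504]
side supply 0.55 [-0.0005 -0.0028]
```

View pics/c3.png

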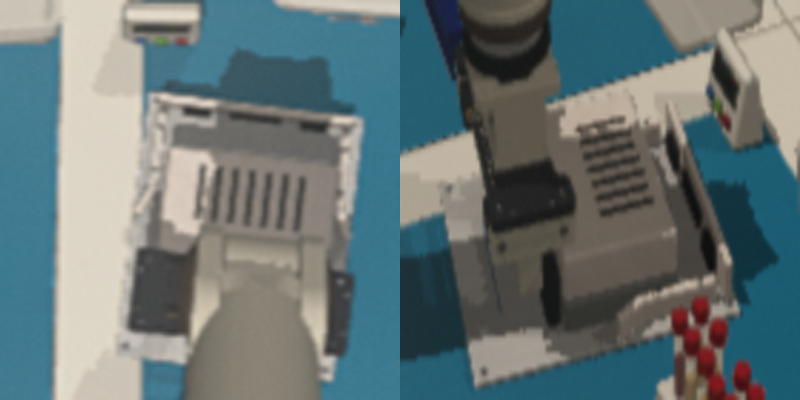

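Emit:
play_rows([
  {"x": -0.0015,"y": 0,"z": 0,"ax": 0,"ay": 0,"az": -0.015},
  {"x": -0.0015,"y": 0,"z": 0,"ax": 0,"ay": 0,"az": -0.015},
  {"x": -0.0015,"y": 0,"z": 0,"ax": 0,"ay": 0,"az": 0},
  {"x": -0.0015,"y": 0,"z": 0,"ax": 0,"ay": 0,"az": 0.015},
  {"x": -0.0015,"y": 0,"z": 0,"ax": 0,"ay": 0,"az": 0.015},
])

```text
clock: 11.15
tcp_pos: [0.5277, -0.0989, 0.046]
tool_rot: [3.141, -0.005, 3.031]
force: [-6.5, 2.3, 1.3]
gripper_width: 0.092
grip_force: 3.2
```

Emit:
play_rows([
  {"x": -0.0015,"y": 0,"z": 0,"ax": 0,"ay": 0,"az": -0.015},
  {"x": -0.0015,"y": 0,"z": 0,"ax": 0,"ay": 0,"az": -0.015},
  {"x": -0.0015,"y": 0,"z": 0,"ax": 0,"ay": 0,"az": 0},
  {"x": -0.0015,"y": 0,"z": 0,"ax": 0,"ay": 0,"az": 0.015},
  {"x": -0.0015,"y": 0,"z": 0,"ax": 0,"ay": 0,"az": 0.015},
])

```text
clock: 11.65
tcp_pos: [0.5361, -0.0994, 0.046]
tool_rot: [3.141, -0.003, 3.031]
force: [-4.9, 2.6, -0.7]
gripper_width: 0.0916
grip_force: 2.3
```

Emit:
play_rows([
  {"x": -0.0015,"y": 0,"z": 0,"ax": 0,"ay": 0,"az": -0.015},
  {"x": -0.0015,"y": 0,"z": 0,"ax": 0,"ay": 0,"az": -0.015},
  {"x": -0.0015,"y": 0,"z": 0,"ax": 0,"ay": 0,"az": 0},
  {"x": -0.0015,"y": 0,"z": 0,"ax": 0,"ay": 0,"az": 0.015},
  {"x": -0.0015,"y": 0,"z": 0,"ax": 0,"ay": 0,"az": 0.015},
])

```text
clock: 12.15
tcp_pos: [0.5452, -0.1, 0.0467]
tool_rot: [3.141, -0.0, 3.03]
force: [-4.3, 2.3, -0.6]
gripper_width: 0.0921
grip_force: 2.2
```

```bash
python3 -c "
from h import *
look()"
```

```text
t 12.15 tcp_d [-0.0415  0.0045] z 0.0467 yaw_d -0.002 F [-4.3  2.3 -0.6] T [0.41 0.86 0.26]
top bumper_left_face 0.98 [-0.0224  0.0727]
top front_left 0.63 [0.0945 0.0608]
top stop_left 0.6 [0.0967 0.0601]
top stop_right 0.94 [ 0.1046 -0.0554]
top supply 0.74 [ 0.0408 -0.0056]
side bumper_right_face 0.78 [-0.0328 -0.0562]
side front_right 0.85 [ 0.0937 -0.0457]
side stop_left 0.7 [0.1099 0.0529]
side stop_right 0.79 [ 0.1002 -0.0503]
side supply 0.77 [0.0368 0.0055]
```

Emit:
play_rows([
  {"x": -0.001,"y": 0,"z": 0,"ax": 0,"ay": 0,"az": -0.015},
  {"x": -0.001,"y": 0,"z": 0,"ax": 0,"ay": 0,"az": -0.015},
  {"x": -0.001,"y": 0,"z": 0,"ax": 0,"ay": 0,"az": 0.015},
  {"x": -0.001,"y": 0,"z": 0,"ax": 0,"ay": 0,"az": 0.015},
  {"x": -0.001,"y": 0,"z": 0,"ax": 0,"ay": 0,"az": 0},
])

```text
clock: 13.45
tcp_pos: [0.5478, -0.1011, 0.0462]
tool_rot: [-3.142, -0.004, 3.03]
force: [-8.7, 1.1, 4.2]
gripper_width: 0.0917
grip_force: 4.1
```

Emit:
play_rows([
  {"x": -0.001,"y": 0,"z": 0,"ax": 0,"ay": 0,"az": -0.01},
  {"x": -0.001,"y": 0,"z": 0,"ax": 0,"ay": 0,"az": 0.01},
  {"x": -0.001,"y": 0,"z": 0,"ax": 0,"ay": 0,"az": 0},
])

```text
clock: 13.75
tcp_pos: [0.5505, -0.1014, 0.046]
tool_rot: [-3.141, -0.005, 3.03]
force: [-8.6, 1.2, 3.5]
gripper_width: 0.0918
grip_force: 4.2
```

Emit:
play_rows([
  {"x": -0.0005,"y": 0,"z": 0,"ax": 0,"ay": 0,"az": 0},
  {"x": -0.0005,"y": 0,"z": 0,"ax": 0,"ay": 0,"az": 0},
  {"x": -0.0005,"y": 0,"z": 0,"ax": 0,"ay": 0,"az": 0},
])

```text
clock: 14.05
tcp_pos: [0.5515, -0.1016, 0.046]
tool_rot: [-3.141, -0.006, 3.031]
force: [-9.0, 1.3, 4.2]
gripper_width: 0.0917
grip_force: 4.2
```

Emit:
play_rows([
  {"x": -0.0007,"y": 0,"z": 0,"ax": 0,"ay": 0,"az": -0.01},
  {"x": -0.0007,"y": 0,"z": 0,"ax": 0,"ay": 0,"az": 0.01},
  {"x": -0.0007,"y": 0,"z": 0,"ax": 0,"ay": 0,"az": 0},
])

```text
clock: 14.35
tcp_pos: [0.5552, -0.102, 0.046]
tool_rot: [-3.141, -0.003, 3.03]
force: [-4.8, -0.3, -2.8]
gripper_width: 0.0917
grip_force: 2.4
```

Emit:
play_rows([
  {"x": -0.0007,"y": 0,"z": 0,"ax": 0,"ay": 0,"az": -0.01},
  {"x": -0.0007,"y": 0,"z": 0,"ax": 0,"ay": 0,"az": 0.01},
  {"x": -0.0007,"y": 0,"z": 0,"ax": 0,"ay": 0,"az": 0},
])

```text
clock: 14.65
tcp_pos: [0.5574, -0.1017, 0.0464]
tool_rot: [3.141, -0.003, 3.03]
force: [-8.1, 3.0, 1.9]
gripper_width: 0.0918
grip_force: 4.2
```

Emit:
play_rows([
  {"x": -0.0005,"y": 0,"z": 0,"ax": 0,"ay": 0,"az": 0},
  {"x": -0.0005,"y": 0,"z": 0,"ax": 0,"ay": 0,"az": 0},
])

```text
clock: 14.85
tcp_pos: [0.5574, -0.1018, 0.0464]
tool_rot: [3.141, -0.005, 3.03]
force: [-11.0, 2.8, 5.1]
gripper_width: 0.0919
grip_force: 5.4
```

Emit:
play_rows([
  {"x": 0,"y": 0,"z": 0,"ax": 0,"ay": 0,"az": 0.01},
  {"x": 0,"y": 0,"z": 0,"ax": 0,"ay": 0,"az": 0.01},
  {"x": 0,"y": 0,"z": 0,"ax": 0,"ay": 0,"az": 0.01},
  {"x": 0,"y": 0,"z": 0,"ax": 0,"ay": 0,"az": 0},
])

```text
clock: 15.25
tcp_pos: [0.556, -0.1013, 0.0461]
tool_rot: [-3.142, -0.007, 3.003]
force: [-12.4, 2.1, 4.8]
gripper_width: 0.0919
grip_force: 6.2
```

```bash
python3 -c "
from h import *
look()"
```

```text
t 15.25 tcp_d [-0.0306  0.0044] z 0.0461 yaw_d -0.029 F [-12.4   2.1   4.8] T [0.75 2.29 0.7 ]
top bumper_left_face 0.93 [-0.0102  0.0711]
top front_left 0.86 [0.0986 0.056 ]
top stop_left 0.98 [0.1058 0.0531]
top stop_right 0.93 [ 0.0985 -0.052 ]
top supply 0.89 [0.0591 0.0004]
side bumper_right_face 0.91 [-0.0252 -0.0665]
side front_left 0.48 [-0.1613 -0.3053]
side front_right 0.85 [ 0.0963 -0.0596]
side stop_left 0.8 [0.1084 0.0538]
side stop_right 0.6 [ 0.1023 -0.0599]
side supply 0.57 [0.0436 0.001 ]
```

Emit:
play_rows([
  {"x": -0.0006,"y": 0,"z": 0,"ax": 0,"ay": 0,"az": 0},
  {"x": -0.0006,"y": 0,"z": 0,"ax": 0,"ay": 0,"az": 0},
  {"x": -0.0004,"y": 0,"z": 0,"ax": 0,"ay": 0,"az": 0},
  {"x": 0,"y": 0,"z": 0,"ax": 0,"ay": 0,"az": 0},
])

```text
clock: 16.45
tcp_pos: [0.556, -0.1013, 0.0456]
tool_rot: [-3.141, -0.01, 3.004]
force: [-14.1, 2.6, 7.2]
gripper_width: 0.0914
grip_force: 7.8
```

```bash
python3 -c "
from h import *
to([0,0,0],3.03); print(r.read_state()['torque'])"
```

```text
t 16.45 tcp [ 0.556  -0.1013  0.0456] rot [-3.141 -0.01   3.004] F [-14.1   2.6   7.2]
shift [0.5642 0.0239 0.0515] turn [-0.    -0.01  -0.026]
[0.8830588  2.92250941 0.95039015]
```

Emit:
play_rows([
  {"x": -0.0004,"y": 0,"z": 0,"ax": 0,"ay": 0,"az": 0},
  {"x": 0,"y": 0,"z": 0,"ax": 0,"ay": 0,"az": 0},
  {"x": 0,"y": 0,"z": 0,"ax": 0,"ay": 0,"az": 0},
  {"x": 0,"y": 0,"z": 0,"ax": 0,"ay": 0,"az": 0},
  {"x": 0,"y": 0,"z": 0,"ax": 0,"ay": 0,"az": 0},
  {"x": 0,"y": 0,"z": 0,"ax": 0,"ay": 0,"az": 0},
  {"x": 0,"y": 0,"z": 0,"ax": 0,"ay": 0,"az": 0},
  {"x": 0,"y": 0,"z": 0,"ax": 0,"ay": 0,"az": 0},
])

```text
clock: 17.25
tcp_pos: [0.5561, -0.1014, 0.0456]
tool_rot: [-3.141, -0.011, 3.004]
force: [-15.6, 2.6, 7.0]
gripper_width: 0.0918
grip_force: 8.2
```

Emit:
play_rows([
  {"x": 0,"y": 0,"z": 0,"ax": 0,"ay": 0,"az": 0},
  {"x": 0,"y": 0,"z": 0,"ax": 0,"ay": 0,"az": 0},
  {"x": 0,"y": 0,"z": 0,"ax": 0,"ay": 0,"az": 0},
  {"x": 0,"y": 0,"z": 0,"ax": 0,"ay": 0,"az": 0},
])

```text
clock: 17.65
tcp_pos: [0.5561, -0.1014, 0.0456]
tool_rot: [-3.141, -0.011, 3.004]
force: [-16.1, 2.3, 7.0]
gripper_width: 0.092
grip_force: 8.2
```

Emit:
play_rows([
  {"x": 0.002,"y": 0,"z": 0,"ax": 0,"ay": 0,"az": 0},
  {"x": 0.002,"y": 0,"z": 0,"ax": 0,"ay": 0,"az": 0},
  {"x": 0.002,"y": 0,"z": 0,"ax": 0,"ay": 0,"az": -0.02},
  {"x": 0.001,"y": 0,"z": 0,"ax": 0,"ay": 0,"az": -0.02},
  {"x": 0,"y": 0,"z": 0,"ax": 0,"ay": 0,"az": -0.02},
  {"x": 0,"y": 0,"z": 0,"ax": 0,"ay": 0,"az": 0},
  {"x": 0,"y": 0,"z": 0,"ax": 0,"ay": 0,"az": 0},
])

```text
clock: 18.35
tcp_pos: [0.5555, -0.1019, 0.047]
tool_rot: [-3.142, 0.002, 3.06]
force: [-0.6, -0.2, -0.2]
gripper_width: 0.092
grip_force: 0.2
```

Emit:
play_rows([
  {"x": -0.001,"y": 0,"z": 0,"ax": 0,"ay": 0,"az": 0},
  {"x": -0.001,"y": 0,"z": 0,"ax": 0,"ay": 0,"az": 0},
  {"x": 0,"y": 0,"z": 0,"ax": 0,"ay": 0,"az": 0},
])

```text
clock: 18.65
tcp_pos: [0.5556, -0.1018, 0.0464]
tool_rot: [3.142, -0.002, 3.059]
force: [-5.2, -0.1, 1.3]
gripper_width: 0.0919
grip_force: 2.4
```

```bash
python3 -c "
from h import *
look(); s=r.read_state();print(s['tcp_pos'],s['tool_rot'])"
```

```text
t 18.65 tcp_d [-0.031   0.0038] z 0.0464 yaw_d 0.028 F [-5.2 -0.1  1.3] T [-0.06  0.93 -0.29]
top bumper_left_face 0.9 [-0.0044  0.0789]
top front_left 0.96 [0.0984 0.0597]
top stop_left 0.66 [0.108  0.0555]
top stop_right 0.69 [ 0.1053 -0.0531]
top supply 0.79 [0.0508 0.0029]
side bumper_left_face 0.62 [ 0.0395 -0.0197]
side bumper_right_face 0.83 [-0.0103 -0.0586]
side front_right 0.91 [ 0.0984 -0.0586]
side stop_left 0.64 [0.1088 0.0627]
side stop_right 0.74 [ 0.0985 -0.0551]
side supply 0.85 [ 0.0477 -0.0078]
[ 0.55556586 -0.10179921  0.04635929] [ 3.14156878e+00 -2.01085063e-03  3.05934528e+00]
```

Emit:
play_rows([
  {"x": -0.0007,"y": 0,"z": 0,"ax": 0,"ay": 0,"az": 0},
  {"x": -0.0007,"y": 0,"z": 0,"ax": 0,"ay": 0,"az": 0},
  {"x": -0.0007,"y": 0,"z": 0,"ax": 0,"ay": 0,"az": 0},
  {"x": 0,"y": 0,"z": 0,"ax": 0,"ay": 0,"az": 0},
])

```text
clock: 19.85
tcp_pos: [0.5557, -0.1018, 0.0459]
tool_rot: [3.141, -0.006, 3.059]
force: [-9.5, 1.3, 5.5]
gripper_width: 0.092
grip_force: 4.6
```

Emit:
play_rows([
  {"x": -0.0006,"y": 0,"z": 0,"ax": 0,"ay": 0,"az": 0},
  {"x": -0.0006,"y": 0,"z": 0,"ax": 0,"ay": 0,"az": 0},
  {"x": 0,"y": 0,"z": 0,"ax": 0,"ay": 0,"az": 0},
])

```text
clock: 20.15
tcp_pos: [0.5557, -0.1018, 0.0456]
tool_rot: [3.141, -0.008, 3.058]
force: [-11.0, 0.8, 5.0]
gripper_width: 0.0915
grip_force: 5.7
```

Emit:
play_rows([
  {"x": -0.0006,"y": 0,"z": 0,"ax": 0,"ay": 0,"az": 0},
  {"x": -0.0006,"y": 0,"z": 0,"ax": 0,"ay": 0,"az": 0},
  {"x": -0.0006,"y": 0,"z": 0,"ax": 0,"ay": 0,"az": 0},
  {"x": 0,"y": 0,"z": 0,"ax": 0,"ay": 0,"az": 0},
  {"x": 0,"y": 0,"z": 0,"ax": 0,"ay": 0,"az": 0},
  {"x": 0,"y": 0,"z": 0,"ax": 0,"ay": 0,"az": 0},
])

```text
clock: 20.75
tcp_pos: [0.5557, -0.1018, 0.0451]
tool_rot: [3.141, -0.012, 3.057]
force: [-14.3, 1.9, 6.3]
gripper_width: 0.0917
grip_force: 7.3
```

Emit:
play_rows([
  {"x": -0.0003,"y": 0,"z": 0,"ax": 0,"ay": 0,"az": 0},
  {"x": 0,"y": 0,"z": 0,"ax": 0,"ay": 0,"az": 0},
  {"x": 0,"y": 0,"z": 0,"ax": 0,"ay": 0,"az": 0},
  {"x": 0,"y": 0,"z": 0,"ax": 0,"ay": 0,"az": 0},
  {"x": 0,"y": 0,"z": 0,"ax": 0,"ay": 0,"az": 0},
  {"x": 0,"y": 0,"z": 0,"ax": 0,"ay": 0,"az": 0},
  {"x": 0,"y": 0,"z": 0,"ax": 0,"ay": 0,"az": 0},
  {"x": 0,"y": 0,"z": 0,"ax": 0,"ay": 0,"az": 0},
])

```text
clock: 21.55
tcp_pos: [0.5558, -0.1018, 0.0451]
tool_rot: [3.141, -0.012, 3.057]
force: [-16.0, 1.4, 6.6]
gripper_width: 0.0914
grip_force: 7.7
```

Emit:
play_rows([
  {"x": 0,"y": 0,"z": 0,"ax": 0,"ay": 0,"az": 0},
  {"x": 0,"y": 0,"z": 0,"ax": 0,"ay": 0,"az": 0},
  {"x": 0,"y": 0,"z": 0,"ax": 0,"ay": 0,"az": 0},
  {"x": 0,"y": 0,"z": 0,"ax": 0,"ay": 0,"az": 0},
])

```text
clock: 21.95
tcp_pos: [0.5558, -0.1018, 0.0451]
tool_rot: [3.141, -0.012, 3.057]
force: [-15.1, 2.7, 7.2]
gripper_width: 0.0917
grip_force: 7.7
```

```bash
python3 -c "
from h import *
s=r.read_state();print(s['tcp_pos'],s['tool_rot'],s['torque'],todock(s['tcp_pos']))"
```

```text
[ 0.55576657 -0.10180614  0.0450704 ] [ 3.14107387 -0.01208922  3.05733969] [ 0.04890781  2.91713986 -0.92894116] [-0.0308  0.0038]
```

Emit:
play_rows([
  {"x": 0.002,"y": 0,"z": 0,"ax": 0,"ay": 0,"az": 0},
  {"x": 0.002,"y": 0,"z": 0,"ax": 0,"ay": 0,"az": 0},
  {"x": 0.004,"y": 0,"z": 0,"ax": 0,"ay": 0,"az": 0.01},
  {"x": 0.01,"y": 0,"z": 0,"ax": 0,"ay": 0,"az": 0.01},
  {"x": 0.02,"y": 0,"z": 0,"ax": 0,"ay": 0,"az": 0},
  {"x": 0.02,"y": 0,"z": 0,"ax": 0,"ay": 0,"az": 0},
  {"x": 0.02,"y": 0,"z": 0,"ax": 0,"ay": 0,"az": 0},
  {"x": 0.01,"y": 0,"z": 0,"ax": 0,"ay": 0,"az": 0},
])

```text
clock: 22.75
tcp_pos: [0.4732, -0.0934, 0.047]
tool_rot: [-3.142, 0.001, 3.04]
force: [-1.1, 0.2, -0.3]
gripper_width: 0.0915
grip_force: 0.0
```

Emit:
play_rows([
  {"x": 0,"y": 0,"z": -0.04,"ax": 0,"ay": 0,"az": 0},
  {"x": 0,"y": 0,"z": -0.04,"ax": 0,"ay": 0,"az": 0},
  {"x": 0,"y": 0,"z": -0.04,"ax": 0,"ay": 0,"az": 0},
  {"x": 0,"y": 0,"z": -0.03,"ax": 0,"ay": 0,"az": 0},
  {"x": 0,"y": 0,"z": 0,"ax": 0,"ay": 0,"az": 0},
  {"x": 0,"y": 0,"z": 0,"ax": 0,"ay": 0,"az": 0},
])

```text
clock: 23.35
tcp_pos: [0.4755, -0.0937, 0.1978]
tool_rot: [-3.141, 0.004, 3.04]
force: [-0.8, -0.2, -0.9]
gripper_width: 0.0919
grip_force: 0.0
```

```bash
python3 -c "
from h import *
look()
save('wrist','w4')
for n in('bumper_left_face','bumper_right_face'):
    for q in nets.spot_point('wrist',n)[:1]: print('w',n,round(q['conf'],2),todock(wz(q['pixel'],.037)))
save('top','t4');save('side','s4')
a=cv2.imread('pics/t4.png')[150:270,225:345];b=cv2.imread('pics/s4.png')[165:265,240:360]
cv2.imwrite('pics/c4.png',np.hstack([cv2.resize(a,(400,400),interpolation=2),cv2.resize(b,(400,333),interpolation=2) if 0 else cv2.resize(b,(400,400),interpolation=2)]))
"
```

```text
t 23.35 tcp_d [-0.1115  0.0031] z 0.1978 yaw_d 0.008 F [-0.8 -0.2 -0.9] T [0.06 0.04 0.03]
top bumper_left_face 0.72 [-0.0162  0.0667]
top bumper_right_face 0.63 [-0.0214 -0.0598]
top front_left 0.82 [0.103  0.0606]
top stop_left 0.97 [0.1079 0.0593]
top stop_right 0.71 [-0.0049  0.074 ]
side bumper_left_face 0.88 [-0.0109  0.0667]
side front_right 0.6 [ 0.1074 -0.048 ]
side stop_left 0.73 [-0.0496 -0.4024]
side stop_right 0.8 [ 0.1024 -0.0627]
side supply 0.96 [0.0502 0.0026]
w bumper_left_face 0.96 [-0.0174  0.065 ]
w bumper_right_face 0.57 [-0.0173 -0.0561]
```

View pics/c4.png

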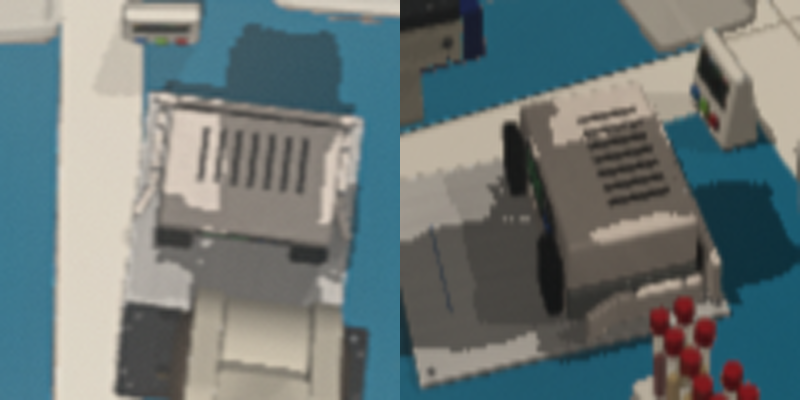

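The picture shows the supply up against the stop bar between the rails, square to the tray. Its bumpers are clear of the gripper, and the bumper faces measure about -0.017 to -0.019 m in the tray frame, where -0.019 is expected.

```bash
python3 -c "
from h import *
print(r.finish_job())"
```

```text
the job is handed in; nothing more can be done
None
```

The supply sits against both stops; I pressed the left bumper and then the right at about 17 N for over a second each, released it and handed the job in at 23 s, but no verdict was returned.

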